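Interlock the slotted U-channels in the stock rack, shut and lock its gate

TASK

Pack the slotted U-channels into the plywood stock rack for carrying: lay the three open-up channels side by side in the three lanes between the battens, then set each open-down channel over the gap between two neighbouring ones, fully down so that its flanges hang inside both and interlock. When all the channels on the table are in, push the rack's hinged gate shut until it snaps onto its roller catch, then turn the latch knob clockwise until it clicks past its detent to the end and the tongue lies across the gate. Do not knock over or shift the jar, the small pliers and the screwdriver.

Things in the scene. Friction and masses are not known exactly. Their poses are not given: they have to be found in the camera images.
- rack: plywood rack (fixed), board 166 x 290 x 12 mm; floor 12 mm above table. Back board at x = +61 mm, 40 mm high; gate at the -x side; inside 122 mm long. Battens 20 wide, 4 mm high at y = +-41 mm part it into three 62 mm lanes; corner stakes 30 mm high at y = +-113 to 125 mm leave x = -41 to +38 mm of each side open for fingers; steel bow handles at its ends. Origin: centre of the inside, at table height; x away from gate, y left, z up
- lane_left (a point): floor centre of the left (+y) lane, 12 mm above the table: where the origin of an open-up channel belongs, lying along the rack's x. Lanes are 82 mm apart: 28 mm stay free between neighbouring open-up channels
- lane_middle (a point): floor centre of the middle lane, 12 mm above the table: where the origin of an open-up channel belongs, lying along the rack's x. Lanes are 82 mm apart: 28 mm stay free between neighbouring open-up channels
- lane_right (a point): floor centre of the right (-y) lane, 12 mm above the table: where the origin of an open-up channel belongs, lying along the rack's x. Lanes are 82 mm apart: 28 mm stay free between neighbouring open-up channels
- bridge_left (a point): point midway between the middle and the left (+y) lane, 15 mm above the table: where the origin of an open-down channel belongs that bridges these lanes, its flange tips on the webs of both open-up channels (7 mm play to each side), its top 45 mm above the table. 28 mm stay free between two open-down channels in place
- bridge_right (a point): point midway between the middle and the right (-y) lane, 15 mm above the table: where the origin of an open-down channel belongs that bridges these lanes, its flange tips on the webs of both open-up channels (7 mm play to each side), its top 45 mm above the table. 28 mm stay free between two open-down channels in place
- gate (a joint): hinged front gate, rad: 0 shut, grows swinging out toward the robot (clockwise from above), to 1.3; stays where left. Sheet 4 mm thick, 229 mm from hinge to free edge, 16 to 59 mm above the table. Below 0.07 rad its nose rides over the catch's sprung roller (about 5 N at the free edge, 8 N at 145 mm from the hinge), then the catch draws it to 0 and holds it
- gate_hinge (a point): point on the gate's vertical hinge axis at the rack's left front (+y) corner, 36 mm above the table; its axes turn with the gate: -y along the sheet to the free edge, -x out of the outer face (2 mm from the axis; rolled top edge 3 mm, ribs 3.5 mm)
- latch (a joint): turn latch at the rack's right front (-y) corner, rad: 0 unlocked (tongue points out toward the robot), grows clockwise from above to the stop at 1.42 (tongue along the rack's +y, across the shut gate). Stays where left; from about 0.6 to 1.1 it must be forced over its detent (about 0.2 N m), then snaps on to the stop. Turned in too early, the tongue blocks the gate
- latch_grip (a point): middle of the latch's black bar knob, on its vertical axis, 78 mm above the table. Bar 44 mm long, 12 thick, 22 high (67 to 89 mm above the table) on a 34 mm disc. It lies along the tongue, at 90 deg + 1.42 rad - (latch angle) from the rack's x axis, counterclockwise from above. The point's axes turn with the knob
- channel_up_1: slotted galvanised-steel U-channel, 110 mm long (its x), 54 mm wide (y), 30 mm high, 3 mm walls, 85 g; it lies open side up (web below, flanges up) and is to stay so. Origin: centre of its underside; z up. Its two ends are alike
- channel_up_2: slotted galvanised-steel U-channel, 110 mm long (its x), 54 mm wide (y), 30 mm high, 3 mm walls, 85 g; it lies open side up (web below, flanges up) and is to stay so. Origin: centre of its underside; z up. Its two ends are alike
- channel_up_3: slotted galvanised-steel U-channel, 110 mm long (its x), 54 mm wide (y), 30 mm high, 3 mm walls, 85 g; it lies open side up (web below, flanges up) and is to stay so. Origin: centre of its underside; z up. Its two ends are alike
- channel_down_1: slotted galvanised-steel U-channel, 110 mm long (its x), 54 mm wide (y), 30 mm high, 3 mm walls, 85 g; the same profile lying open side down (web on top, flanges down) and to stay so. Origin: centre of its underside, level with the flange tips; z up. Ends alike. One or two such are present
- channel_down_2: slotted galvanised-steel U-channel, 110 mm long (its x), 54 mm wide (y), 30 mm high, 3 mm walls, 85 g; the same profile lying open side down (web on top, flanges down) and to stay so. Origin: centre of its underside, level with the flange tips; z up. Ends alike. One or two such are present
- jar: clear screw jar with pale lid, 64 mm across, 45 mm high, standing beyond the work; leave it alone
- pliers: small red-handled pliers lying flat, 133 x 56 x 12 mm, left of the gate; leave them alone
- driver: screwdriver with a plum handle, 171 x 22 mm, lying near the robot; leave it alone
Mind the look-alikes: they are no part of the job. Leave any yellow look-alike of the channel_up_3 alone.

How it is judged:
By the outcome, as a careful person would: the job done as asked, in the order asked, and still so for the second after the job is handed in, with the robot touching nothing.
Of channel_down_1, channel_down_2 only 1 to 2 are there at a start; the rules pass over those that are not, and their reading is None.
At some moment in a run one of channel_up_1, channel_down_1, channel_up_2, channel_down_2, channel_up_3 may be knocked a few centimetres aside while the robot is not near it.
It also fails if it takes over 210 s, if anything falls off the work surface, if the arm or the gripper's body presses on something with over 40 N, if the wrist force passes 120 N, or if a joint passes its speed limit or range.

ROBOT

A 6-joint arm with a two-finger parallel gripper is mounted at the origin on the work surface; the furniture and walls round the work are solid. World frame = base frame: x ahead of the robot, y to its left, z up, the work surface at z = 0. Lengths are in m, angles in rad, forces in N, time in s.
With the tool pointing down it reaches from about 0.3 to 0.95 m from the base axis. Payload 3.1 kg.
Tool frame: the origin (TCP) lies at the very end of the fingers, on their centre line; the grasp point (between the pads) lies 19 mm behind it; z points along the fingers, y is the line along which they close (so a half turn about z gives the same grasp; the last joint's range is limited). The gripper opens to 85 mm and grips with 20 to 120 N. Pads are 22 mm wide; open, the fingers measure 114 mm over their backs; the gripper's body (76 mm by 85 mm) begins 54 mm behind the grasp point. The pads swing forward as they close: fully open they stand 13 mm farther back than shut.
Start: joints at [-1.4, 0.308, 1.634, -0, 1.2, -0.07], TCP at [0.149, -0.607, 0.231] pointing down, gripper open.
Joint ranges: [-3.06, 3.06], [-0.79, 1.96], [0.05, 2.63], [-1.19, 4.34], [0.05, 2.64], [-2.94, 2.94]. Speed limits (rad/s): [2.79, 2.79, 3.14, 3.14, 3.14, 3.14].

INTERFACE

Orientations are given as a 3x3 rotation matrix whose columns are the frame's x, y, z axes.
In Python, from plant import observe, camera, camera_model, close_job gives the robot as it stands. The module is installed in compiled form; this text tells all that it offers.
- The arm moves only by the tool play_rows, never from a script. Its argument "plan" is a list of rows, each a list of 3 entries, a list of its own where there are three numbers: the turn, a rotation vector about the tool's x, y, z in units of 5 degrees (1.0 is 5 degrees), then the shift along the tool's x, y, z in units of 5 cm (1.0 is 5 cm), then the finger opening in mm, from 0 to 85.4. A call has 1 to 12 rows; each row shifts and turns the commanded pose from where the row before left it, along the tool's axes as they then stand; what a row does not reach is not made up. A row lasts 1/10 s, in which the tool goes at most 50 mm and 8.59 degrees, less where a joint would pass 70% of its speed; a pose out of reach is approached as far as the arm can. A call with a number of a shift or a turn outside -1 to 1 is refused whole. A call with a gripper value outside its range is refused whole. The fingers move at their own pace and stop on an object; "grip_force" is the grip in N (left out, the last holds). Time passes only in rows, so rows that do not move let the fingers close. It gives the time, the measured TCP pose, the force, the opening and the grip force at its end, in the units of the state.
- observe(): the state, without advancing time (a new reading comes with each control period).
- camera(name): name is "scene" or "side" or "wrist"; returns (picture, depth): 480x640x3 uint8, red, green, blue; 480x640 float32, m along the optical axis (not along the pixel's ray), 0 where there is no reading.
- camera_model(name): a dict with "mtx" (3x3 intrinsics, pixels), "dist" ([k1, k2, p1, p2, k3] as OpenCV has them; the pictures are not rectified), "cam_to_world" (4x4, takes a point from camera to world coordinates); the wrist camera has in their place "hand_eye" (4x4, takes a point from camera to tool coordinates, whose origin is the TCP and whose axes are the flange's). Camera axes: x right, y down, z forward; pixel columns grow to the right and rows downward; lengths in m; the calibration is good to about 2 mm. A picture is of the moment at which its call begins: read the wrist's pose just before it. camera_model takes no time and is no camera call.
- close_job(): hands the job in; it is judged then, once.
The state is a dict: "clock": time; "q": joint angles; "dq": joint speeds; "effort": joint torques, N m; "position": TCP position; "orientation": TCP orientation; "contact_force": force on the tool from outside, world axes, zero at the start; "wrist_torque": the same for the moment, N m; "grip_width": finger opening in m; "grasp_force": force on a finger pad.
Only numpy, scipy, OpenCV 4.12 (cv2) and the standard library are available. Lean on these libraries where they do the work, as an engineer would, in place of code of your own. Each camera call takes 0.05 s, during which the arm holds its last target. There are 200 camera calls.

## Working session

There is one attempt and no reset: what is moved stays moved. The work goes in short steps, Python scripts to look and compute and a tool call to move; the robot and the scene stay as the last step left them, time stands still between calls to the robot, and variables do not carry over. Pictures are saved under pics/ and viewed, at most 14 in all, crops included, and the job is handed in when it is done.

Besides the shell and the picture viewer there is one more tool, called after "Request:" as a command line: name --argument value ..., lists and objects as JSON in quotes. play_rows: Moves the arm, as the interface text tells. Shifts and turns lie within -1 to 1; 1 stands for 5 cm of shift or 5 degrees of turn. Its arguments: {"type":"object","properties":{"plan":{"type":"array","items":{"type":"array"}},"grip_force":{"type":"number"}},"required":["plan"]}

```bash
ls; mkdir -p pics
cat > h.py <<'E'
import numpy as np, cv2
from plant import observe, camera, camera_model, close_job
def grab(name):
    o=observe(); im,d=camera(name); m=camera_model(name)
    if name=='wrist':
        T=np.eye(4);T[:3,:3]=o['orientation'];T[:3,3]=o['position'];T=T@np.array(m['hand_eye'])
    else: T=np.array(m['cam_to_world'])
    return im,d,np.array(m['mtx'],float),np.array(m['dist'],float),T
def rays(px,K,D,T):
    p=cv2.undistortPoints(np.array(px,float).reshape(-1,1,2),K,D).reshape(-1,2)
    return np.c_[p,np.ones(len(p))]@T[:3,:3].T, T[:3,3]
def onplane(px,z,K,D,T):
    r,c=rays(px,K,D,T); return c+r*((z-c[2])/r[:,2])[:,None]
def cloud(d,K,D,T):
    v,u=np.mgrid[0:480,0:640]; r,c=rays(np.c_[u.ravel(),v.ravel()],K,D,T)
    return (c+r*d.ravel()[:,None]).reshape(480,640,3)
def save(n,im): cv2.imwrite('pics/'+n+'.png',im[:,:,::-1])
E
python3 - <<'E'
from h import *
o=observe()
for k in('position','orientation','clock','grip_width'):print(k,o[k])
for n in('scene','side'):
    im,d,K,D,T=grab(n);save(n+'0',im);np.savez(n+'0.npz',im=im,d=d,K=K,D=D,T=T);print(n,T.round(3).tolist(),(d>0).mean())
print(camera_model('wrist')['hand_eye'])
E
```

```text
pics
position [ 0.14886972 -0.60614477  0.23001687]
orientation [[ 9.71148767e-01  2.38474186e-01 -3.66774830e-04]
 [ 2.38474385e-01 -9.71145995e-01  2.32905572e-03]
 [ 1.99227761e-04 -2.34932599e-03 -9.99997220e-01]]
clock 0.0
grip_width 0.08536618916101166
scene [[-0.894, -0.286, 0.346, 0.025], [-0.449, 0.543, -0.71, 0.953], [0.015, -0.789, -0.614, 0.91], [0.0, 0.0, 0.0, 1.0]] 0.9241959635416667
side [[-0.969, -0.13, 0.209, 0.226], [-0.245, 0.57, -0.784, 0.962], [-0.017, -0.811, -0.584, 0.816], [0.0, 0.0, 0.0, 1.0]] 0.927509765625
[[-1.68772384e-03 -9.46746094e-01 -3.21976685e-01  8.20764230e-02]
 [ 9.99998568e-01 -1.55666091e-03 -6.64516403e-04  7.06660738e-04]
 [ 1.27919791e-04 -3.21977345e-01  9.46747365e-01 -1.42733638e-01]
 [ 0.00000000e+00  0.00000000e+00  0.00000000e+00  1.00000000e+00]]
```

View pics/scene0.png

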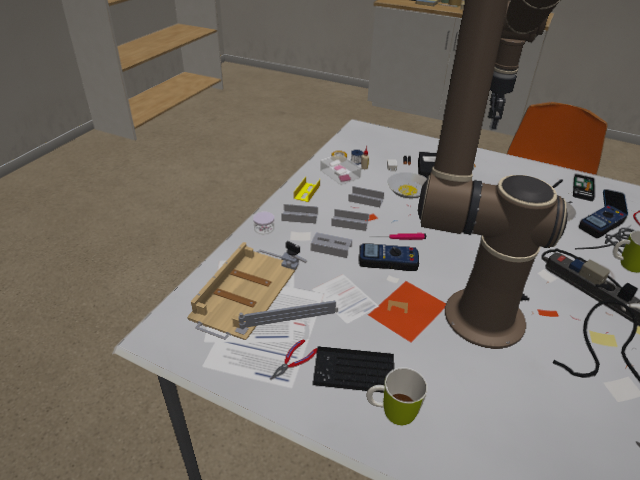

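View pics/side0.png

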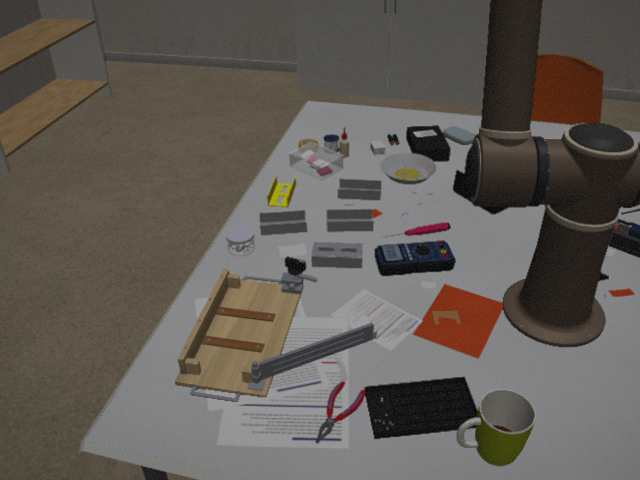

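The scene shows three grey open-up channels (side px (283,222), (350,220), (360,189)), one open-down channel (337,254) and a yellow look-alike (282,191). The rack is around (240,335), with its gate open to (373,330) and the knob at (294,266). I'll get coarse poses from depth.

Run:
```python
from h import *
for n in('side','scene'):
    f=np.load(n+'0.npz');P=cloud(f['d'],f['K'],f['D'],f['T']);im=f['im']
    hsv=cv2.cvtColor(im,cv2.COLOR_RGB2HSV)
    m=((P[...,2]>0.008)&(P[...,2]<0.1)&(P[...,0]>.2)&(f['d']>0)).astype(np.uint8)
    k,l,s,c=cv2.connectedComponentsWithStats(m,connectivity=4)
    print(n)
    for i in range(1,k):
        if s[i,4]<120: continue
        q=P[l==i]; r=cv2.minAreaRect((q[:,:2]*1000).astype(np.float32))
        print(c[i].round(),s[i,4],'rect',np.round(r[0]),np.round(r[1]),round(r[2]),'z',q[:,2].max().round(3),hsv[l==i].mean(0).round())
```

```text
side
[422. 153.] 2889 rect [ 327. -583.] [399. 177.] 72 z 0.052 [76. 35. 81.]
[321. 155.] 1782 rect [ 607. -499.] [154. 208.] 0 z 0.091 [ 78.  31. 114.]
[377. 147.] 168 rect [ 452. -583.] [36. 61.] 27 z 0.032 [ 40.  10. 116.]
[459. 182.] 230 rect [ 214. -404.] [21. 38.] 21 z 0.067 [82. 58. 22.]
[272. 188.] 121 rect [ 678. -301.] [  6. 114.] 5 z 0.036 [ 26. 176. 102.]
[359. 188.] 756 rect [ 462. -350.] [110.  68.] 10 z 0.038 [74. 10. 74.]
[349. 213.] 405 rect [ 461. -234.] [117.  29.] 23 z 0.035 [74.  9. 75.]
[282. 215.] 395 rect [ 618. -185.] [107.  13.] 20 z 0.036 [81. 10. 74.]
[283. 227.] 427 rect [ 604. -155.] [112.  49.] 21 z 0.035 [76. 10. 73.]
[350. 224.] 422 rect [ 455. -197.] [111.  45.] 12 z 0.035 [78. 10. 73.]
[425. 229.] 397 rect [ 297. -199.] [170.  24.] 28 z 0.028 [162. 158. 113.]
[241. 239.] 730 rect [675. -57.] [63. 67.] 19 z 0.052 [120.  16. 129.]
[414. 257.] 2297 rect [290. -88.] [170.  80.] 19 z 0.051 [100.  86.  50.]
[336. 253.] 1170 rect [457. -66.] [110.  64.] 10 z 0.037 [98. 11. 92.]
[253. 335.] 13193 rect [565. 188.] [352. 326.] 47 z 0.095 [ 41.  75. 109.]
[371
[... 680 characters left out ...]
[678. -57.] [62. 70.] 35 z 0.051 [127.  16. 160.]
[298. 217.] 215 rect [ 602. -137.] [107.  14.] 20 z 0.034 [52.  8. 91.]
[348. 223.] 222 rect [ 452. -181.] [109.  11.] 13 z 0.033 [56.  8. 91.]
[330. 243.] 663 rect [458. -65.] [111.  62.] 10 z 0.036 [ 94.  10. 115.]
[406. 236.] 241 rect [ 298. -197.] [169.  26.] 31 z 0.025 [161. 167. 142.]
[251. 292.] 6971 rect [495. 196.] [332. 298.] 2 z 0.093 [ 43.  78. 135.]
[388. 256.] 1387 rect [290. -86.] [169.  78.] 20 z 0.049 [102.  74.  62.]
[347. 350.] 160 rect [266. 263.] [140.  10.] 22 z 0.02 [91. 19. 34.]
[306. 359.] 137 rect [327. 327.] [71. 64.] 83 z 0.018 [154. 129. 128.]
[337. 384.] 136 rect [251. 353.] [103.  17.] 22 z 0.02 [101.  18.  29.]
```

Request:
play_rows --plan '[[[0,0,0],[0.84,-0.5,-0.15],85],[[0,0,0],[0.84,-0.5,-0.15],85],[[0,0,0],[0.84,-0.5,-0.15],85],[[0,0,0],[0.84,-0.5,-0.15],85],[[0,0,0],[0.84,-0.5,-0.15],85],[[0,0,0],[0.84,-0.5,-0.15],85],[[0,0,0],[0.84,-0.5,-0.15],85],[[0,0,0],[0.84,-0.5,-0.15],85],[[0,0,0],[0.84,-0.5,-0.15],85],[[0,0,0],[0.84,-0.5,-0.15],85],[[0,0,0],[0.84,-0.5,-0.15],85],[[0,0,0],[0.84,-0.5,-0.15],85]]'

```text
clock: 1.3
position: [0.5678, -0.1936, 0.3211]
orientation: [[0.971, 0.239, -0.001], [0.239, -0.971, 0.0], [-0.001, -0.0, -1.0]]
contact_force: [0.4, -1.2, -0.8]
grip_width: 0.0851
grasp_force: 0.0
```

```bash
cat >> h.py <<'E'
def yaw(R): return np.degrees(np.arctan2(R[1,0],R[0,0]))   # tool x heading
def go(p,yawdeg=None,o=None):
    o=o or observe(); R=np.array(o['orientation']); d=R.T@(np.array(p)-o['position'])/0.05
    s='shift units %s'%np.round(d,2)
    if yawdeg is not None:
        dy=(yawdeg-yaw(R)); dy=(dy+90)%180-90; s+=' turn z units %.2f (then shift if turned first: '%(-dy/5)
        from scipy.spatial.transform import Rotation as Q
        R2=Q.from_euler('z',dy,degrees=True).as_matrix()@R; s+='%s)'%np.round(R2.T@(np.array(p)-o['position'])/0.05,2)
    print(s,'now',np.round(o['position'],4),'yaw',yaw(R).round(1))
E
python3 - <<'E'
from h import *
o=observe();print(o['position'],o['orientation'],o['q'],o['contact_force'])
im,d,K,D,T=grab('wrist');save('w1',im);np.savez('w1.npz',im=im,d=d,K=K,D=D,T=T);print(K,T[:3,3],(d>0).mean())
E
```

```text
[ 0.56779734 -0.19362851  0.32107911] [[ 9.71097147e-01  2.38683394e-01 -7.53967863e-04]
 [ 2.38683548e-01 -9.71097394e-01  1.20966068e-04]
 [-7.03303636e-04 -2.97429529e-04 -9.99999708e-01]] [-4.01127927e-01  1.92691192e-01  1.59492033e+00 -1.87385419e-04
  1.35472249e+00  9.28698694e-01] [ 0.37013611 -1.22929348 -0.81828666]
[[333.64990457   0.         321.1489618 ]
 [  0.         333.64990457 246.53559043]
 [  0.           0.           1.        ]] [ 0.64777509 -0.17474002  0.46375939] 0.995869140625
```

View pics/w1.png

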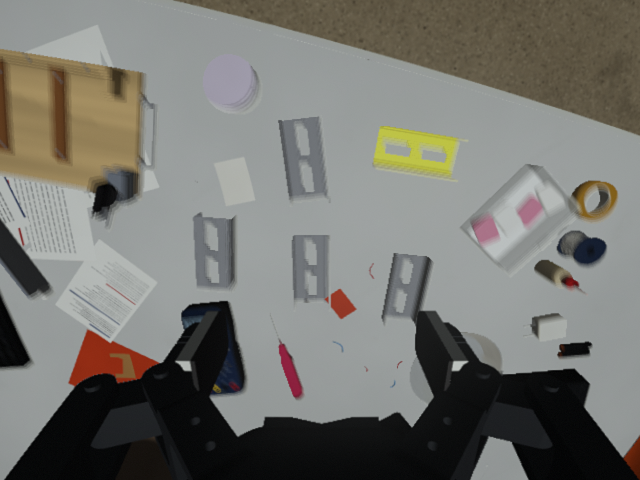

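Wrist view: open-up channels at (303,158), (311,268) and (408,287), the open-down one at (214,250), yellow at (416,152), jar at (231,82). I see only one open-down channel, so this run needs four in total.

```bash
cat >> h.py <<'E'
def chans(f,zlo=0.018,zhi=0.045,box=None,pr=True):
    P=cloud(f[1],f[2],f[3],f[4]);hsv=cv2.cvtColor(f[0],cv2.COLOR_RGB2HSV)
    m=(P[...,2]>zlo)&(P[...,2]<zhi)&(hsv[...,1]<60)&(f[1]>0)
    X,Y=P[...,0],P[...,1]
    if box: m&=(X>box[0])&(X<box[1])&(Y>box[2])&(Y<box[3])
    # merge the two flanges in a top-down raster
    g=np.zeros((1000,1400),np.uint8); q=P[m]; i=(q[:,0]*1000).astype(int);j=(q[:,1]*1000+700).astype(int)
    ok=(i>=0)&(i<1000)&(j>=0)&(j<1400); g[i[ok],j[ok]]=1
    g2=cv2.morphologyEx(g,cv2.MORPH_CLOSE,np.ones((27,27)))
    k,l,s,c=cv2.connectedComponentsWithStats(g2); out=[]
    for n in range(1,k):
        if s[n,4]<1500: continue
        sel=l[np.clip(i,0,999),np.clip(j,0,1399)]==n
        r=cv2.minAreaRect((q[sel,:2]*1000).astype(np.float32)); w,h=r[1]; a=r[2] if w>h else r[2]+90
        out.append((np.round(r[0],1),np.round(sorted(r[1])),round((a+90)%180-90,1)))
        if pr: print(*out[-1],'zmax %.3f'%np.percentile(q[sel,2],95))
    return out
E
python3 - <<'E'
from h import *
f=np.load('w1.npz');f=[f[k] for k in('im','d','K','D','T')]
chans(f,box=(.3,.75,-.5,.05))
print(onplane([[104,200]],.089,*f[2:]))
go([.66,.15,.34])
E
```

```text
[402.4 -78. ] [ 57. 220.] 11.3 zmax 0.032
[ 603.1 -466.4] [ 93. 126.] -28.3 zmax 0.044
[676.3 -58.9] [63. 63.] 75.0 zmax 0.045
[[0.51930497 0.05284556 0.089     ]]
shift units [ 3.32 -6.14 -0.3 ] now [ 0.5736 -0.1878  0.3226] yaw 14.1
```

```bash
cat >> h.py <<'E'
def near(f,c,rad=.075,zlo=.015,zhi=.045):
    P=cloud(f[1],f[2],f[3],f[4]);hsv=cv2.cvtColor(f[0],cv2.COLOR_RGB2HSV)
    for _ in range(3):
        m=(P[...,2]>zlo)&(P[...,2]<zhi)&(hsv[...,1]<70)&(f[1]>0)&(np.hypot(P[...,0]-c[0],P[...,1]-c[1])<rad)
        q=P[m]; r=cv2.minAreaRect((q[:,:2]*1000).astype(np.float32)); c=np.array(r[0])/1000
    w,h=r[1]; a=r[2] if w>h else r[2]+90
    print('centre',np.round(c,4),'size',np.round(sorted(r[1])),'ang %.1f'%((a+90)%180-90),'zmax %.3f'%np.percentile(q[:,2],95),len(q)); return c,a
E
python3 - <<'E'
from h import *
f=np.load('w1.npz');f=[f[k] for k in('im','d','K','D','T')]
for c in((.611,-.161),(.458,-.206),(.461,-.347),(.457,-.065)): near(f,c)
E
```

```text
centre [ 0.609  -0.1631] size [ 54. 109.] ang 20.0 zmax 0.031 522
centre [ 0.4568 -0.2068] size [ 53. 110.] ang 14.1 zmax 0.032 366
centre [ 0.4595 -0.3509] size [ 55. 111.] ang 7.6 zmax 0.031 641
centre [ 0.4549 -0.0676] size [ 54. 111.] ang 9.5 zmax 0.032 2678
```

Request:
play_rows --plan '[[[0,0,0],[0.42,-0.77,-0.04],85],[[0,0,0],[0.42,-0.77,-0.04],85],[[0,0,0],[0.42,-0.77,-0.04],85],[[0,0,0],[0.42,-0.77,-0.04],85],[[0,0,0],[0.42,-0.77,-0.04],85],[[0,0,0],[0.42,-0.77,-0.04],85],[[0,0,0],[0.42,-0.77,-0.04],85],[[0,0,0],[0.42,-0.77,-0.04],85],[[0,0,0],[0,0,0],85]]'

```text
clock: 2.25
position: [0.6568, 0.1492, 0.3364]
orientation: [[0.97, 0.244, -0.0], [0.244, -0.97, 0.003], [0.0, -0.003, -1.0]]
contact_force: [-0.1, -0.7, -0.1]
grip_width: 0.0848
grasp_force: 0.0
```

Run:
```python
from h import *
im,d,K,D,T=grab('wrist');save('w2',im);np.savez('w2.npz',im=im,d=d,K=K,D=D,T=T)
```

```text
(no output)
```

View pics/w2.png

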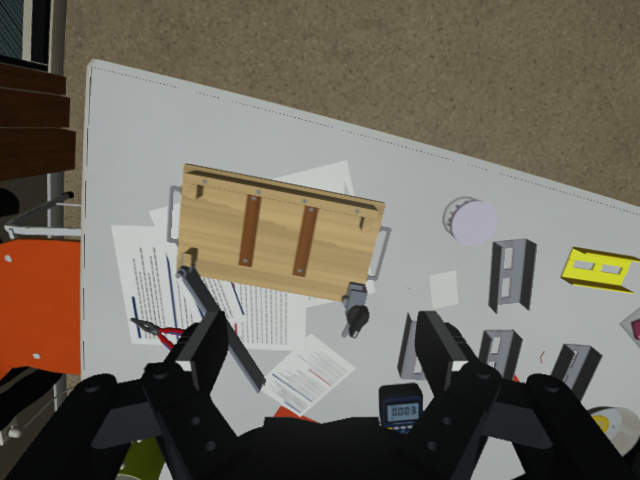

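The rack is clear in view: battens at (250,230) and (305,240), back board along the top edge, gate hinge at (185,270), knob at (357,312).

Run:
```python
from h import *
f=np.load('w2.npz');im,d,K,D,T=[f[k] for k in('im','d','K','D','T')]
P=cloud(d,K,D,T);hsv=cv2.cvtColor(im,cv2.COLOR_RGB2HSV)
print(hsv[230,250],hsv[220,215],hsv[178,225])
v,u=np.mgrid[0:480,0:640]
inr=(u>160)&(u<400)&(v>150)&(v<310)
def rect(m,t):
    r=cv2.minAreaRect((P[m][:,:2]*1000).astype(np.float32));print(t,np.round(r,1) if 0 else (np.round(r[0],1),np.round(r[1],1),round(r[2],1)),'z',np.percentile(P[m][:,2],[5,50,95]).round(4),m.sum())
    return r
m=(inr&(hsv[...,0]<14)&(hsv[...,1]>120)&(v>190)&(v<285)).astype(np.uint8)
k,l,s,c=cv2.connectedComponentsWithStats(m)
for i in range(1,k):
    if s[i,4]>200: rect(l==i,'batten %s'%c[i].round())
bb=inr&(P[...,2]>.036)&(P[...,2]<.046)&(hsv[...,1]>50)&(v<230)
rect(bb,'back')
z=P[...,2];fl=inr&(abs(z-.012)<.003)&(hsv[...,1]>50);rect(fl,'floor')
kn=(z>.075)&(z<.1)&(u>320)&(u<400)&(v>270)&(v<350);rect(kn,'knob')
tg=(z>.03)&(z<.066)&(u>320)&(u<400)&(v>270)&(v<350);rect(tg,'latch base/tongue')
g=(z>.05)&(z<.07)&(u>170)&(u<275)&(v>260)&(v<400);rect(g,'gate')
```

```text
[ 14 166 106] [ 20 102 160] [ 19 117  61]
back (array([640.1, 200.9]), array([ 34.5, 250.6]), 3.3) z [0.0369 0.0418 0.0451] 525
floor (array([578.3, 197.2]), array([166.1, 289.2]), 2.9) z [0.0109 0.0124 0.0138] 15228
knob (array([512.6,  60.9]), array([12.2, 43.7]), 80.8) z [0.0772 0.0886 0.0905] 353
latch base/tongue (array([506.3,  70.6]), array([30.8, 77.2]), 76.4) z [0.0358 0.0454 0.0574] 478
gate (array([427.3, 245. ]), array([234. ,  11.5]), 39.5) z [0.0505 0.0585 0.0616] 693
```

Run:
```python
from h import *
f=np.load('w2.npz');im,d,K,D,T=[f[k] for k in('im','d','K','D','T')]
P=cloud(d,K,D,T);hsv=cv2.cvtColor(im,cv2.COLOR_RGB2HSV)
a=np.radians(2.9);R=np.array([[np.cos(a),-np.sin(a)],[np.sin(a),np.cos(a)]])
L=(P[...,:2]-[.5783,.1972])@R*1000; x,y=L[...,0],L[...,1]; z=P[...,2]*1000
ins=(abs(x)<95)&(abs(y)<150)
t=ins&(abs(z-40)<3)&(x>20)&(abs(y)<100)
print('top x',np.percentile(x[t],[1,5,50,95,99]).round(1),t.sum(), 'y ext',y[ins&(abs(z-40)<3)&(x>40)].min(),y[ins&(abs(z-40)<3)&(x>40)].max())
for lo in range(-100,100,40):
    s=t&(y>lo)&(y<lo+40);print(lo,np.percentile(x[s],[3,50,97]).round(1))
b=ins&(hsv[...,0]<=16)&(hsv[...,1]>140)&(abs(z-15)<5)
k,l,s,c=cv2.connectedComponentsWithStats(b.astype(np.uint8))
for i in range(1,k):
    if s[i,4]>200:
        q=L[l==i].astype(np.float32);r=cv2.minAreaRect(q);print('batten',np.round(r[0],1),np.round(r[1],1),round(r[2],1),z[l==i].mean())
f=ins&(abs(z-12)<2)
print('floor',np.percentile(x[f],[.5,99.5]),np.percentile(y[f],[.5,99.5]))
w=((np.array([[.5126,.0609]])-[.5783,.1972])@R*1000);print('knob',w)
g=(z>55)&(z<62)&(x<-40)&(y>-60)
q=L[g];i=np.argsort(q[:,0]);print('gate ends',q[i[:8]].mean(0),q[i[-8:]].mean(0))
```

```text
top x [77.2 77.5 78.  78.4 78.5] 126 y ext -124.63687567071445 125.80843708124354
-100 [77.5 77.8 78.1]
-60 [77.6 77.9 78.2]
-20 [77.8 78.  78.3]
20 [78.  78.2 78.4]
60 [77.2 78.3 78.5]
batten [ 3.9 41. ] [ 18.3 107.2] 89.9 16.328238233162736
batten [  4.1 -40.8] [ 17.5 106.9] 90.0 16.313963788198443
floor [-81.6226504   82.45987854] [-142.89673639  144.94029763]
knob [[ -72.5116795  -132.80149222]]
gate ends [-500.13374031  192.23901591] [-56.82513904 121.61793631]
```

Run:
```python
from h import *
f=np.load('w2.npz');im,d,K,D,T=[f[k] for k in('im','d','K','D','T')]
P=cloud(d,K,D,T)
a=np.radians(2.9);R=np.array([[np.cos(a),-np.sin(a)],[np.sin(a),np.cos(a)]])
L=(P[...,:2]-[.5783,.1972])@R*1000; x,y=L[...,0],L[...,1]; z=P[...,2]*1000
for lo in range(50,90,2):
    s=(abs(y)<100)&(x>=lo)&(x<lo+2);print(lo,s.sum(),np.percentile(z[s],[5,50,95]).round(1))
for lo in range(-90,-40,3):
    s=(abs(y)<100)&(x>=lo)&(x<lo+3);print(lo,s.sum(),np.percentile(z[s],[5,50,95]).round(1))
print(T[:3,3])
```

```text
50 207 [ 11.   12.7 403.7]
52 330 [ 11.2  14.5 412. ]
54 801 [ 11.6 407.7 414. ]
56 798 [ 11.9 406.3 415.1]
58 582 [353.  403.6 408.3]
60 481 [360.1 403.4 409.3]
62 493 [358.8 403.4 419.5]
64 555 [358.3 403.7 420.6]
66 750 [ 51.  401.3 422.1]
68 899 [ 51.6 397.8 423.2]
70 1666 [ 52.1 397.  422.9]
72 2482 [ 52.2 408.4 427.7]
74 4294 [ 53.4 415.8 429.7]
76 2753 [ 23.7 379.6 427. ]
78 2143 [ 12.1 395.3 409.8]
80 648 [ 11.  378.6 420.8]
82 1883 [  1.8 414.3 424.2]
84 4047 [352.3 418.1 426.7]
86 5477 [374.  420.8 429. ]
88 2998 [  1.7 420.3 430.5]
-90 208 [ 1.4  3.4 49.5]
-87 12 [ 4.   5.1 29. ]
-84 107 [10.9 12.2 13.6]
-81 231 [11.1 12.5 13.8]
-78 223 [11.3 12.5 13.7]
-75 226 [10.9 12.4 13.9]
-72 234 [11.3 12.5 13.7]
-69 234 [11.2 12.6 14.1]
-66 218 [11.3 12.6 13.9]
-63 252 [11.  12.5 13.9]
-60 221 [11.  12.5 13.5]
-57 249 [11.2 12.6 13.9]
-54 228 [11.  12.4 13.9]
-51 213 [11.3 12.7 16.4]
-48 252 [11.2 12.8 17.1]
-45 246 [11.1 12.6 17.1]
-42 239 [11.2 12.6 17. ]
[0.73665776 0.16816527 0.47916502]
```

Request:
play_rows --plan '[[[0,0,0],[-0.56,0.59,0.41],85],[[0,0,0],[-0.56,0.59,0.41],85],[[0,0,0],[-0.56,0.59,0.41],85],[[0,0,0],[-0.56,0.59,0.41],85],[[0,0,0],[-0.56,0.59,0.41],85],[[0,0,0],[-0.56,0.59,0.41],85],[[0,0,0],[-0.56,0.59,0.41],85],[[0,0,0],[-0.56,0.59,0.41],85],[[0,0,0],[-0.56,0.59,0.41],85],[[0,0,0],[-0.56,0.59,0.41],85],[[0,0,0],[0,0,0],85],[[0,0,0],[0,0,0],85]]'

```text
clock: 3.5
position: [0.4533, -0.2106, 0.1316]
orientation: [[0.972, 0.235, -0.002], [0.235, -0.972, 0.001], [-0.001, -0.001, -1.0]]
contact_force: [-0.1, 0.9, 0.1]
grip_width: 0.0851
grasp_force: 0.0
```

Run:
```python
from h import *
f=grab('wrist');c,a=near(f,(.4568,-.2068));go([*c,.008],a)
```

```text
centre [ 0.4565 -0.2074] size [ 54. 110.] ang 13.8 zmax 0.031 1520
shift units [ 0.05 -0.05  2.49] turn z units -0.02 (then shift if turned first: [ 0.05 -0.05  2.49]) now [ 0.4546 -0.2102  0.1324] yaw 13.7
```

Request:
play_rows --plan '[[[0,0,0],[0.05,-0.05,0.62],85],[[0,0,0],[0,0,0.62],85],[[0,0,0],[0,0,0.62],85],[[0,0,0],[0,0,0.62],85],[[0,0,0],[0,0,0],85],[[0,0,0],[0,0,0],45],[[0,0,0],[0,0,0],45],[[0,0,0],[0,0,0],45],[[0,0,0],[0,0,0],45],[[0,0,0],[0,0,0],45]]' --grip_force 40

```text
clock: 4.55
position: [0.4592, -0.2075, 0.0107]
orientation: [[0.971, 0.238, 0.005], [0.238, -0.971, -0.002], [0.004, 0.003, -1.0]]
contact_force: [0.6, 2.3, 6.5]
grip_width: 0.0528
grasp_force: 44.2
```

Run:
```python
from h import *
o=observe();print(o['grip_width'],o['grasp_force'],o['contact_force'],o['clock']);go([.583,.1974,.15],2.9)
```

```text
0.05275641714467592 44.164971113204956 [0.60347206 2.30892367 6.45629041] 4.55
shift units [ 4.35 -7.26 -2.79] turn z units 2.18 (then shift if turned first: [ 2.89 -7.95 -2.8 ]) now [ 0.4592 -0.2075  0.0107] yaw 13.8
```

Request:
play_rows --plan '[[[0,0,0],[0,0,-0.93],45],[[0,0,0.73],[0,0,-0.93],45],[[0,0,0.73],[0,0,-0.93],45],[[0,0,0.72],[0.32,-0.88,0],45],[[0,0,0],[0.32,-0.88,0],45],[[0,0,0],[0.32,-0.88,0],45],[[0,0,0],[0.32,-0.88,0],45],[[0,0,0],[0.32,-0.88,0],45],[[0,0,0],[0.32,-0.88,0],45],[[0,0,0],[0.32,-0.88,0],45],[[0,0,0],[0.32,-0.88,0],45],[[0,0,0],[0.32,-0.88,0],45]]'

```text
clock: 5.75
position: [0.5782, 0.1989, 0.1486]
orientation: [[0.999, 0.051, 0.001], [0.051, -0.999, 0.0], [0.001, 0.0, -1.0]]
contact_force: [0.6, -0.9, -0.2]
grip_width: 0.053
grasp_force: 43.3
```

Request:
play_rows --plan '[[[0,0,0],[0,0,0],45],[[0,0,0],[0,0,0],45]]'

```text
clock: 5.95
position: [0.5776, 0.1979, 0.1481]
orientation: [[0.999, 0.053, 0.0], [0.053, -0.999, -0.001], [0.0, 0.001, -1.0]]
contact_force: [0.1, -0.8, -0.5]
grip_width: 0.0532
grasp_force: 43.3
```

Run:
```python
from h import *
o=observe();print(o['grip_width'],o['grasp_force'],o['contact_force'],o['clock'])
f=grab('wrist');save('w3',f[0]);near(f,o['position'][:2],zlo=.12,zhi=.19)
go([.5856,.1974,.0235],2.9)
```

```text
0.05322150173702707 43.262473940849304 [ 0.0905742  -0.79475392 -0.48635209] 5.95
centre [0.5749 0.1972] size [ 81. 111.] ang 2.8 zmax 0.183 26340
shift units [ 0.17 -0.01  2.49] turn z units 0.01 (then shift if turned first: [ 0.17 -0.01  2.49]) now [0.5773 0.1967 0.1478] yaw 2.9
```

View pics/w3.png

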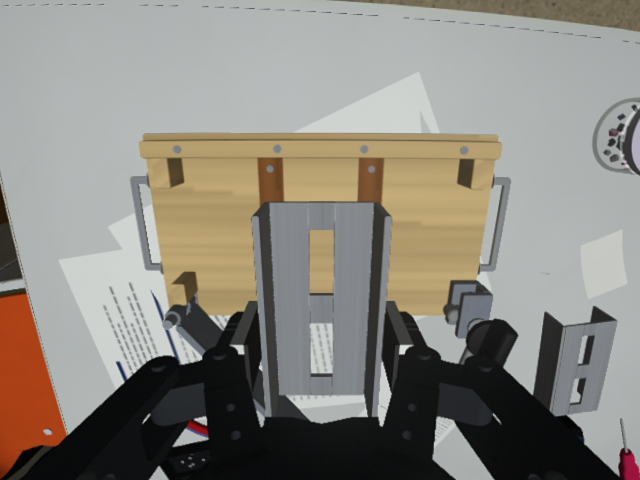

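The picture shows the channel held level and square over the middle lane, with battens at (270,180) and (370,180) on either side. Lowering.

Request:
play_rows --plan '[[[0,0,0],[0.17,-0.01,0.6],45],[[0,0,0],[0,0,0.6],45],[[0,0,0],[0,0,0.6],45],[[0,0,0],[0,0,0.4],45],[[0,0,0],[0,0,0.2],45],[[0,0,0],[0,0,0.1],45],[[0,0,0],[0,0,0],45]]'

```text
clock: 6.7
position: [0.5867, 0.1969, 0.0237]
orientation: [[0.999, 0.049, 0.0], [0.049, -0.999, -0.0], [0.0, 0.0, -1.0]]
contact_force: [0.4, -0.3, 0.5]
grip_width: 0.0531
grasp_force: 43.4
```

Run:
```python
from h import *
o=observe();print(o['contact_force'],o['clock']);go([.5856,.1974,.0235],2.9)
```

```text
[ 0.38525208 -0.32964161  0.52382036] 6.7
shift units [-0.02 -0.01  0.  ] turn z units -0.01 (then shift if turned first: [-0.02 -0.01  0.  ]) now [0.5867 0.1969 0.0237] yaw 2.8
```

Request:
play_rows --plan '[[[0,0,0],[0,0,0],68],[[0,0,0],[0,0,0],68],[[0,0,0],[0,0,0],68],[[0,0,0],[0,0,-0.4],68],[[0,0,0],[0,0,-0.8],68],[[0,0,0],[0,0,-1],68]]'

```text
clock: 7.3
position: [0.5842, 0.1975, 0.1316]
orientation: [[0.999, 0.051, -0.005], [0.051, -0.999, -0.001], [-0.005, 0.001, -1.0]]
contact_force: [0.4, 0.2, -0.6]
grip_width: 0.0682
grasp_force: 0.0
```

Request:
play_rows --plan '[[[0,0,0],[0,0.9,0],85],[[0,0,0],[0,0.9,0],85],[[0,0,0],[0,0.9,0],85],[[0,0,0],[0,0.9,0],85],[[0,0,0],[0,0.9,0],85],[[0,0,0],[0,0.9,0],85],[[0,0,0],[0,0.9,0],85],[[0,0,0],[0.1,0.9,0],85],[[0,0,-0.86],[0,0,0],85],[[0,0,-0.86],[0,0,0],85],[[0,0,-0.86],[0,0,0],85],[[0,0,-0.86],[0,0,0],85]]'

```text
clock: 8.5
position: [0.6096, -0.1616, 0.133]
orientation: [[0.938, 0.346, 0.0], [0.346, -0.938, -0.0], [0.0, 0.0, -1.0]]
contact_force: [0.6, -0.7, -0.5]
grip_width: 0.0849
grasp_force: 0.0
```

Request:
play_rows --plan '[[[0,0,0],[0,0,0],85],[[0,0,0],[0,0,0],85]]'

```text
clock: 8.7
position: [0.6096, -0.1613, 0.133]
orientation: [[0.94, 0.342, 0.0], [0.342, -0.94, -0.0], [0.0, 0.0, -1.0]]
contact_force: [0.7, -0.6, -0.2]
grip_width: 0.0848
grasp_force: 0.0
```

Run:
```python
from h import *
f=grab('wrist');c,a=near(f,(.609,-.163));go([*c,.008],a)
f=grab('side');P=cloud(f[1],f[2],f[3],f[4]);near(f,(.583,.197),zlo=.025,zhi=.048,rad=.065)
```

```text
centre [ 0.6093 -0.1629] size [ 54. 110.] ang 19.9 zmax 0.031 1483
shift units [-0.02  0.03  2.5 ] turn z units 0.02 (then shift if turned first: [-0.02  0.03  2.5 ]) now [ 0.6096 -0.1613  0.133 ] yaw 20.0
centre [0.5867 0.1975] size [ 61. 116.] ang 1.3 zmax 0.044 886
```

Request:
play_rows --plan '[[[0,0,0],[-0.02,0.03,0.62],85],[[0,0,0],[0,0,0.62],85],[[0,0,0],[0,0,0.62],85],[[0,0,0],[0,0,0.62],85],[[0,0,0],[0,0,0],85],[[0,0,0],[0,0,0],45],[[0,0,0],[0,0,0],45],[[0,0,0],[0,0,0],45],[[0,0,0],[0,0,0],45],[[0,0,0],[0,0,0],45]]' --grip_force 40

```text
clock: 9.8
position: [0.6113, -0.1638, 0.0114]
orientation: [[0.939, 0.344, 0.005], [0.344, -0.939, -0.001], [0.004, 0.003, -1.0]]
contact_force: [0.1, -0.4, 6.3]
grip_width: 0.0534
grasp_force: 45.6
```

Request:
play_rows --plan '[[[0,0,0],[0,0,-0.93],45],[[0,0,0.85],[0,0,-0.93],45],[[0,0,0.85],[0,0,-0.93],45],[[0,0,0.85],[0,0,0],45],[[0,0,0.85],[0,0,0],45],[[0,0,0],[-0.02,-0.93,0],45],[[0,0,0],[-0.02,-0.93,0],45],[[0,0,0],[-0.02,-0.93,0],45],[[0,0,0],[-0.02,-0.93,0],45],[[0,0,0],[-0.02,-0.93,0],45],[[0,0,0],[-0.02,-0.93,0],45],[[0,0,0],[0,0,0],45]]'

```text
clock: 11.0
position: [0.5868, 0.1207, 0.1485]
orientation: [[0.998, 0.06, -0.0], [0.06, -0.998, 0.002], [-0.0, -0.002, -1.0]]
contact_force: [-0.0, -0.9, -2.1]
grip_width: 0.0532
grasp_force: 44.7
```

Request:
play_rows --plan '[[[0,0,0],[0,0,0],45],[[0,0,0],[0,0,0],45]]'

```text
clock: 11.2
position: [0.5879, 0.1143, 0.1483]
orientation: [[0.999, 0.054, -0.0], [0.054, -0.999, -0.001], [-0.0, 0.001, -1.0]]
contact_force: [0.6, -0.2, -0.9]
grip_width: 0.053
grasp_force: 44.7
```

Run:
```python
from h import *
o=observe();print(o['grip_width'],o['grasp_force'],o['contact_force'],o['clock'])
f=grab('wrist');c,a=near(f,o['position'][:2],zlo=.12,zhi=.19)
go([.5871,.1155,.0235],2.9)
```

```text
0.05297402847809284 44.719176292419434 [ 0.60325332 -0.17354048 -0.89935146] 11.2
centre [0.5864 0.1135] size [ 81. 111.] ang 3.0 zmax 0.183 26354
shift units [-0.02 -0.03  2.49] turn z units 0.02 (then shift if turned first: [-0.02 -0.03  2.49]) now [0.588  0.1139 0.1482] yaw 3.0
```

Request:
play_rows --plan '[[[0,0,0],[0.01,-0.03,0.6],45],[[0,0,0],[0,0,0.6],45],[[0,0,0],[0,0,0.6],45],[[0,0,0],[0,0,0.4],45],[[0,0,0],[0,0,0.2],45],[[0,0,0],[0,0,0.09],45],[[0,0,0],[0,0,0],45]]'

```text
clock: 11.95
position: [0.589, 0.1157, 0.0244]
orientation: [[0.999, 0.053, 0.0], [0.053, -0.999, -0.0], [0.0, 0.0, -1.0]]
contact_force: [0.3, -0.6, -1.0]
grip_width: 0.0532
grasp_force: 44.7
```

Run:
```python
from h import *
o=observe();print(o['contact_force'],o['clock']);go([.5887,.1155,.0235],2.9)
go([.4595,-.3509,.13],7.6)
```

```text
[ 0.33809243 -0.62758512 -0.96140137] 11.95
shift units [-0.01  0.    0.02] turn z units 0.02 (then shift if turned first: [-0.01  0.    0.02]) now [0.589  0.1157 0.0244] yaw 3.0
shift units [-3.08  9.18 -2.11] turn z units -0.92 (then shift if turned first: [-3.8   8.91 -2.11]) now [0.589  0.1157 0.0244] yaw 3.0
```

Request:
play_rows --plan '[[[0,0,0],[0,0,0.02],68],[[0,0,0],[0,0,0],68],[[0,0,0],[0,0,0],68],[[0,0,0],[0,0,-0.4],68],[[0,0,0],[0,0,-0.8],68],[[0,0,0],[0,0,-0.95],68]]'

```text
clock: 12.55
position: [0.5866, 0.1166, 0.1296]
orientation: [[0.999, 0.054, -0.004], [0.054, -0.999, -0.001], [-0.004, 0.0, -1.0]]
contact_force: [-0.0, 0.2, 0.3]
grip_width: 0.0678
grasp_force: 0.0
```

Request:
play_rows --plan '[[[0,0,0],[-0.28,0.835,0],85],[[0,0,0],[-0.28,0.835,0],85],[[0,0,0],[-0.28,0.835,0],85],[[0,0,0],[-0.28,0.835,0],85],[[0,0,0],[-0.28,0.835,0],85],[[0,0,0],[-0.28,0.835,0],85],[[0,0,0],[-0.28,0.835,0],85],[[0,0,0],[-0.28,0.835,0],85],[[0,0,0],[-0.28,0.835,0],85],[[0,0,0],[-0.28,0.835,0],85],[[0,0,0],[-0.28,0.835,0],85],[[0,0,-0.92],[0,0,0],85]]'

```text
clock: 13.75
position: [0.4588, -0.3559, 0.1314]
orientation: [[0.991, 0.131, 0.002], [0.131, -0.991, -0.004], [0.002, 0.005, -1.0]]
contact_force: [0.2, -0.2, 0.6]
grip_width: 0.0851
grasp_force: 0.0
```

Request:
play_rows --plan '[[[0,0,0],[0,0,0],85],[[0,0,0],[0,0,0],85]]'

```text
clock: 13.95
position: [0.4594, -0.3498, 0.1303]
orientation: [[0.991, 0.132, -0.0], [0.132, -0.991, 0.0], [-0.0, -0.0, -1.0]]
contact_force: [-0.6, -0.1, -0.2]
grip_width: 0.0852
grasp_force: 0.0
```

Run:
```python
from h import *
f=grab('wrist');c,a=near(f,(.4595,-.351));go([*c,.008],a)
```

```text
centre [ 0.4604 -0.352 ] size [ 54. 110.] ang 7.5 zmax 0.031 1532
shift units [0.01 0.06 2.45] turn z units 0.04 (then shift if turned first: [0.01 0.06 2.45]) now [ 0.4596 -0.3494  0.1303] yaw 7.7
```

Request:
play_rows --plan '[[[0,0,0],[0.01,0.06,0.61],85],[[0,0,0],[0,0,0.61],85],[[0,0,0],[0,0,0.61],85],[[0,0,0],[0,0,0.61],85],[[0,0,0],[0,0,0],85],[[0,0,0],[0,0,0],45],[[0,0,0],[0,0,0],45],[[0,0,0],[0,0,0],45],[[0,0,0],[0,0,0],45],[[0,0,0],[0,0,0],45]]' --grip_force 40

```text
clock: 15.0
position: [0.4622, -0.3544, 0.0107]
orientation: [[0.991, 0.134, 0.004], [0.134, -0.991, -0.003], [0.003, 0.003, -1.0]]
contact_force: [1.1, 0.9, 7.2]
grip_width: 0.0533
grasp_force: 45.0
```

Request:
play_rows --plan '[[[0,0,0],[0,0,-0.93],45],[[0,0,0.47],[0,0,-0.93],45],[[0,0,0.47],[0,0,-0.93],45],[[0,0,0],[0,0,0],45],[[0,0,0],[0.23,-0.96,0],45],[[0,0,0],[0.23,-0.96,0],45],[[0,0,0],[0.23,-0.96,0],45],[[0,0,0],[0.23,-0.96,0],45],[[0,0,0],[0.23,-0.96,0],45],[[0,0,0],[0.23,-0.96,0],45],[[0,0,0],[0.23,-0.96,0],45]]'

```text
clock: 16.1
position: [0.5227, -0.0115, 0.1475]
orientation: [[0.999, 0.052, -0.0], [0.052, -0.999, -0.0], [-0.0, 0.0, -1.0]]
contact_force: [1.2, -0.2, -1.1]
grip_width: 0.0531
grasp_force: 44.2
```

Request:
play_rows --plan '[[[0,0,0],[0.23,-0.96,0],45],[[0,0,0],[0.23,-0.96,0],45],[[0,0,0],[0.23,-0.96,0],45],[[0,0,0],[0.23,-0.96,0],45],[[0,0,0],[0.23,-0.96,0],45],[[0,0,0],[0.23,-0.96,0],45],[[0,0,0],[0,0,0],45],[[0,0,0],[0,0,0],45],[[0,0,0],[0,0,0],45]]'

```text
clock: 17.0
position: [0.5762, 0.2767, 0.147]
orientation: [[0.999, 0.052, -0.002], [0.052, -0.999, -0.001], [-0.002, 0.001, -1.0]]
contact_force: [0.1, -0.6, -0.3]
grip_width: 0.0525
grasp_force: 44.2
```

Run:
```python
from h import *
o=observe();print(o['grip_width'],o['grasp_force'],o['contact_force'],o['clock'])
f=grab('wrist');c,a=near(f,o['position'][:2],zlo=.12,zhi=.19)
go([.5789,.2793,.0235],2.9)
```

```text
0.052508994047290106 44.19270694255829 [ 0.07245441 -0.61216999 -0.29058386] 17.0
centre [0.5747 0.2761] size [ 81. 112.] ang 2.6 zmax 0.182 26712
shift units [ 0.06 -0.06  2.47] turn z units 0.01 (then shift if turned first: [ 0.06 -0.06  2.47]) now [0.5764 0.2763 0.1471] yaw 2.9
```

Request:
play_rows --plan '[[[0,0,0],[0.09,-0.06,0.6],45],[[0,0,0],[0,0,0.6],45],[[0,0,0],[0,0,0.6],45],[[0,0,0],[0,0,0.4],45],[[0,0,0],[0,0,0.2],45],[[0,0,0],[0,0,0.07],45],[[0,0,0],[0,0,0],45]]'

```text
clock: 17.75
position: [0.5818, 0.2805, 0.0246]
orientation: [[0.999, 0.051, 0.0], [0.051, -0.999, 0.0], [0.0, -0.0, -1.0]]
contact_force: [0.3, -0.4, -1.0]
grip_width: 0.053
grasp_force: 44.2
```

Run:
```python
from h import *
o=observe();print(o['contact_force'],o['clock']);go([.5806,.2793,.0235],2.9)
go([.4549,-.0676,.13],9.5)
```

```text
[ 0.26804696 -0.43471044 -1.02222816] 17.75
shift units [-0.03  0.02  0.02] turn z units 0.01 (then shift if turned first: [-0.03  0.02  0.02]) now [0.5818 0.2805 0.0246] yaw 2.9
shift units [-2.89  6.82 -2.11] turn z units -1.31 (then shift if turned first: [-3.65  6.45 -2.11]) now [0.5818 0.2805 0.0246] yaw 2.9
```

Request:
play_rows --plan '[[[0,0,0],[0,0.02,0.02],45],[[0,0,0],[0,0,0],68],[[0,0,0],[0,0,0],68],[[0,0,0],[0,0,0],68],[[0,0,0],[0,0,-0.4],68],[[0,0,0],[0,0,-0.8],68],[[0,0,0],[0,0,-0.9],68],[[0,0,0],[0.5,0.7,-0.5],68],[[0,0,0],[0.5,0.7,-0.5],85],[[0,0,0],[0,0,-0.9],85],[[0,0,0],[0,0,0],85],[[0,0,0],[0,0,0],85]]'

```text
clock: 18.95
position: [0.6364, 0.213, 0.2258]
orientation: [[0.999, 0.052, 0.004], [0.052, -0.999, 0.001], [0.004, -0.001, -1.0]]
contact_force: [0.2, -0.1, -0.5]
grip_width: 0.0851
grasp_force: 0.0
```

Run:
```python
from h import *
f=grab('wrist');save('w4',f[0])
P=cloud(f[1],f[2],f[3],f[4]);hsv=cv2.cvtColor(f[0],cv2.COLOR_RGB2HSV)
a=np.radians(2.9);R=np.array([[np.cos(a),-np.sin(a)],[np.sin(a),np.cos(a)]])
L=(P[...,:2]-[.583,.1974])@R*1000; x,y=L[...,0],L[...,1];z=P[...,2]
for yc in(-82,0,82):
    m=(abs(y-yc)<36)&(abs(x)<60)&(z>.025)&(z<.05)&(hsv[...,1]<60)
    r=cv2.minAreaRect(L[m].astype(np.float32));print(yc,np.round(r[0],1),np.round(r[1],1),round(r[2],1),np.percentile(z[m],95).round(4))
go([.4549,-.0676,.13],9.5)
```

```text
-82 [  1.1 -85.8] [109.9  63.5] 0.3 0.0431
0 [ 1.6 -1.2] [ 53.8 109.9] 89.7 0.0432
82 [ 2.8 81.7] [ 54.4 109.7] 89.9 0.0431
shift units [-3.89  5.41  1.87] turn z units -1.30 (then shift if turned first: [-4.48  4.94  1.87]) now [0.6349 0.2129 0.2236] yaw 3.0
```

View pics/w4.png

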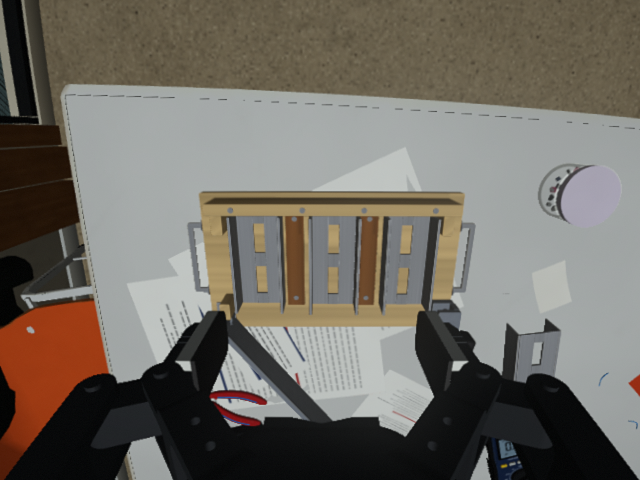

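All three open-up channels sit flat in their lanes (webs at (260,255), (333,255), (405,255)) and the gate is still open at (275,365). On to the open-down channel.

Request:
play_rows --plan '[[[0,0,0],[-0.49,0.68,0.23],85],[[0,0,0],[-0.49,0.68,0.23],85],[[0,0,0],[-0.49,0.68,0.23],85],[[0,0,0],[-0.49,0.68,0.23],85],[[0,0,0],[-0.49,0.68,0.23],85],[[0,0,0],[-0.48,0.67,0.24],85],[[0,0,0],[-0.48,0.67,0.24],85],[[0,0,0],[-0.48,0.67,0.24],85],[[0,0,-0.65],[0,0,0],85],[[0,0,-0.65],[0,0,0],85],[[0,0,0],[0,0,0],85],[[0,0,0],[0,0,0],85]]'

```text
clock: 20.2
position: [0.4539, -0.0668, 0.1287]
orientation: [[0.986, 0.165, -0.002], [0.165, -0.986, 0.001], [-0.002, -0.001, -1.0]]
contact_force: [-0.4, 0.6, 0.6]
grip_width: 0.0849
grasp_force: 0.0
```

Run:
```python
from h import *
f=grab('wrist');c,a=near(f,(.4549,-.0676));go([*c,.008],a)
```

```text
centre [ 0.4552 -0.0674] size [ 54. 110.] ang 9.4 zmax 0.031 8401
shift units [0.02 0.02 2.42] turn z units 0.01 (then shift if turned first: [0.02 0.02 2.42]) now [ 0.4542 -0.0668  0.129 ] yaw 9.5
```

Request:
play_rows --plan '[[[0,0,0],[0.02,0.02,0.6],85],[[0,0,0],[0,0,0.6],85],[[0,0,0],[0,0,0.6],85],[[0,0,0],[0,0,0.6],85],[[0,0,0],[0,0,0],85],[[0,0,0],[0,0,0],45],[[0,0,0],[0,0,0],45],[[0,0,0],[0,0,0],45],[[0,0,0],[0,0,0],45],[[0,0,0],[0,0,0],45]]' --grip_force 40

```text
clock: 21.25
position: [0.4581, -0.0687, 0.0116]
orientation: [[0.986, 0.165, 0.004], [0.165, -0.986, -0.001], [0.004, 0.001, -1.0]]
contact_force: [-0.3, 0.2, 6.6]
grip_width: 0.0531
grasp_force: 43.2
```

Request:
play_rows --plan '[[[0,0,0],[0,0,-0.93],45],[[0,0,0.65],[0,0,-0.93],45],[[0,0,0.65],[0,0,-0.93],45],[[0,0,0],[0,0,0],45],[[0,0,0],[0.47,-0.72,0],45],[[0,0,0],[0.47,-0.72,0],45],[[0,0,0],[0.47,-0.72,0],45],[[0,0,0],[0.47,-0.72,0],45],[[0,0,0],[0.47,-0.72,0],45],[[0,0,0],[0.47,-0.72,0],45],[[0,0,0],[0,0,0],45],[[0,0,0],[0,0,0],45]]'

```text
clock: 22.45
position: [0.5849, 0.1553, 0.1482]
orientation: [[0.999, 0.055, -0.002], [0.055, -0.999, -0.001], [-0.002, 0.001, -1.0]]
contact_force: [-0.5, -0.3, -1.3]
grip_width: 0.0532
grasp_force: 42.8
```

Request:
play_rows --plan '[[[0,0,0],[0,0,0],45]]'

```text
clock: 22.55
position: [0.5842, 0.1539, 0.1483]
orientation: [[0.999, 0.052, -0.002], [0.052, -0.999, -0.001], [-0.003, 0.001, -1.0]]
contact_force: [-0.9, -0.3, -1.2]
grip_width: 0.0529
grasp_force: 42.8
```

Run:
```python
from h import *
o=observe();print(o['grip_width'],o['grasp_force'],o['contact_force'],o['clock'])
f=grab('wrist');save('w5',f[0]);c,a=near(f,o['position'][:2],zlo=.12,zhi=.19)
go([.5861,.156,.0265],2.9)
```

```text
0.05289365812848151 42.812923192977905 [-0.86158765 -0.30772108 -1.21289153] 22.55
centre [0.5853 0.1534] size [ 81. 105.] ang 2.8 zmax 0.183 26301
shift units [ 0.04 -0.05  2.44] turn z units 0.01 (then shift if turned first: [ 0.04 -0.05  2.44]) now [0.5844 0.1536 0.1485] yaw 3.0
```

View pics/w5.png

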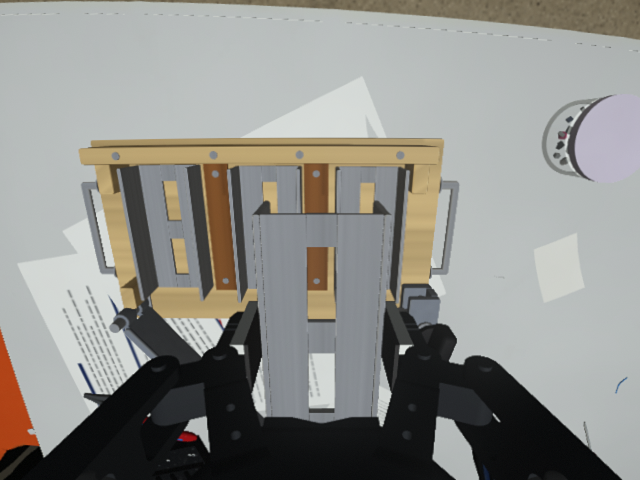

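The channel is held above the right gap, flanges down, in line with the lanes. Lowering.

Request:
play_rows --plan '[[[0,0,0],[0.09,-0.05,0.5],45],[[0,0,0],[0,0,0.5],45],[[0,0,0],[0,0,0.5],45],[[0,0,0],[0,0,0.3],45],[[0,0,0],[0,0,0.2],45],[[0,0,0],[0,0,0.2],45],[[0,0,0],[0,0,0.2],45],[[0,0,0],[0,0,0.03],45],[[0,0,0],[0,0,0],45]]'

```text
clock: 23.5
position: [0.5901, 0.1575, 0.0278]
orientation: [[0.999, 0.052, -0.0], [0.052, -0.999, -0.0], [-0.0, 0.0, -1.0]]
contact_force: [-0.6, -0.3, -1.2]
grip_width: 0.0532
grasp_force: 42.9
```

Run:
```python
from h import *
o=observe();print(o['contact_force'],o['clock']);go([.5887,.156,.0266],2.9)
```

```text
[-0.60811653 -0.31116093 -1.18551949] 23.5
shift units [-0.03  0.03  0.02] turn z units 0.02 (then shift if turned first: [-0.03  0.03  0.02]) now [0.5901 0.1575 0.0278] yaw 3.0
```

Request:
play_rows --plan '[[[0,0,0],[-0.03,0.03,0.03],45],[[0,0,0],[0,0,0],66],[[0,0,0],[0,0,0],66],[[0,0,0],[0,0,0],66],[[0,0,0],[0,0,-0.4],66],[[0,0,0],[0,0,-0.8],66],[[0,0,0],[0,0,-0.9],66],[[0,0,0],[0.5,-0.4,-0.5],66],[[0,0,0],[0.5,-0.4,-0.5],85],[[0,0,0],[0,0,-0.9],85],[[0,0,0],[0,0,0],85],[[0,0,0],[0,0,0],85]]'

```text
clock: 24.7
position: [0.6376, 0.1989, 0.2286]
orientation: [[0.999, 0.053, 0.004], [0.053, -0.999, 0.001], [0.004, -0.001, -1.0]]
contact_force: [-0.6, 0.1, -1.3]
grip_width: 0.085
grasp_force: 0.0
```

Run:
```python
from h import *
f=grab('wrist');save('w6',f[0])
s=grab('side');save('s6',s[0]);print(observe()['q'])
P=cloud(f[1],f[2],f[3],f[4]);hsv=cv2.cvtColor(f[0],cv2.COLOR_RGB2HSV)
a=np.radians(2.9);R=np.array([[np.cos(a),-np.sin(a)],[np.sin(a),np.cos(a)]])
L=(P[...,:2]-[.583,.1974])@R*1000; x,y=L[...,0],L[...,1];z=P[...,2]
for yc in(-41,82):
    m=(abs(y-yc)<32)&(abs(x)<60)&(z>.0435 if yc<0 else z>.025)&(z<.06)&(hsv[...,1]<60)
    r=cv2.minAreaRect(L[m].astype(np.float32));print(yc,np.round(r[0],1),np.round(r[1],1),round(r[2],1),np.percentile(z[m],[5,50,95]).round(4))
W=P[...,:2]
k=(z>.075)&(z<.1)&(abs(P[...,0]-.513)<.04)&(abs(P[...,1]-.061)<.04)
r=cv2.minAreaRect((W[k]*1000).astype(np.float32));print('knob',r,k.sum())
g=(z>.05)&(z<.064)&(x<-50)&(y<135)&(y>-100)&(hsv[...,1]<60)
q=W[g]*1000;r=cv2.minAreaRect(q.astype(np.float32));print('gate',r,'box',cv2.boxPoints(r).round(),g.sum())
```

```text
[2.36927381e-01 3.91575218e-01 1.53429059e+00 6.39653930e-06
 1.21789358e+00 1.75549750e+00]
-41 [  1.5 -42.8] [111.2  54.1] 0.0 [0.0441 0.0453 0.0465]
82 [ 2.9 81.6] [109.3  54.7] 0.1 [0.0267 0.0395 0.043 ]
knob ((0.0, 0.0), (0.0, 0.0), 0.0) 0
gate ((436.2196044921875, 254.40396118164062), (136.29270935058594, 7.6296162605285645), 39.667877197265625) box [[381. 214.]
 [386. 208.]
 [491. 295.]
 [486. 301.]] 776
```

View pics/w6.png

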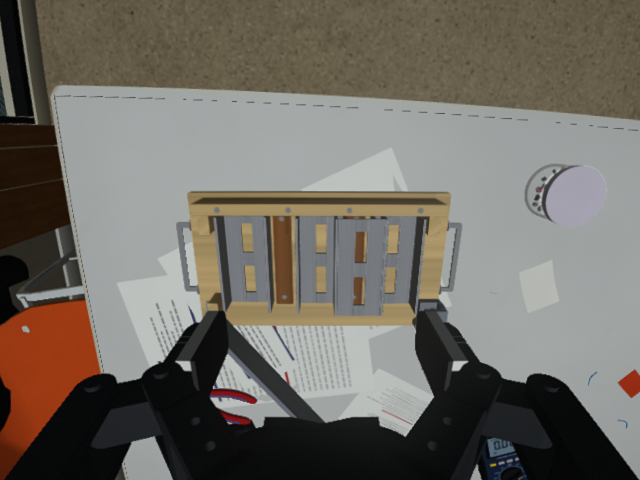

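The bridge is seated: its top is at 45 mm and it spans the right gap at (360,265). I'll check the side view for a hidden second open-down channel and for the latch and gate.

View pics/s6.png

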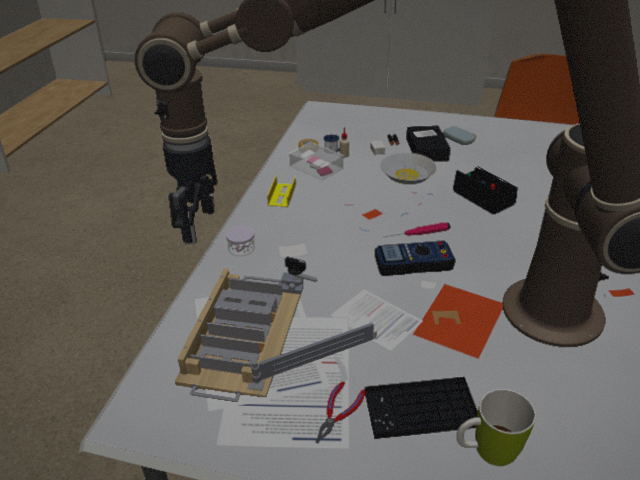

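No other channels are left on the table. Next is the gate, which is open about 0.93 rad. I'll close the fingers and move to the outer side of the gate.

Request:
play_rows --plan '[[[0,0,0],[-0.8,-0.21,0.1],0],[[0,0,0],[-0.8,-0.21,0.1],0],[[0,0,0],[-0.8,-0.21,0.2],0],[[0,0,0],[-0.8,-0.21,0.3],0],[[0,0,0],[-0.8,-0.21,0.4],0],[[0,0,0],[-0.8,-0.21,0.5],0],[[0,0,0],[-0.83,-0.2,0.5],0],[[0,0,0],[0,0,0],0],[[0,0,0],[0,0,0],0],[[0,0,0],[0,0,0],0]]'

```text
clock: 25.8
position: [0.3527, 0.2569, 0.1216]
orientation: [[0.999, 0.052, 0.002], [0.052, -0.999, 0.001], [0.002, -0.001, -1.0]]
contact_force: [1.2, -0.1, -0.2]
grip_width: -0.0001
grasp_force: 0.0
```

```bash
cat > gate.py <<'E'
from h import *
a=np.radians(2.9);R=np.array([[np.cos(a),-np.sin(a)],[np.sin(a),np.cos(a)]]);O=np.array([.583,.1974])
def p(t,r=.17,e=0): 
    u=np.array([-np.sin(t),-np.cos(t)]);n=np.array([-np.cos(t),np.sin(t)])
    d=.0055+.011*np.cos(t)+.0145*abs(np.sin(t))-e
    return O+R@(np.array([-.064,.122])+r*u+d*n)
E
python3 - <<'E'
from gate import *
o=observe();print(o['position'],yaw(o['orientation']),o['contact_force'],o['grip_width'])
go([*p(1.15),.035])
To=np.array(o['orientation'])
ts=[1.15,1.0,.85,.7,.55,.4,.28,.18,.1,.04,0,-.03]
for t0,t1 in zip(ts[:-1],ts[1:]):
    d=To.T@np.r_[p(t1)-p(t0),0]/.05;print(t1,d.round(2))
E
```

```text
[0.3526708  0.25692772 0.12161179] 2.981829061803558 [ 1.20828276 -0.09602659 -0.20272051] -0.00013776559160305846
shift units [-0.04 -0.05  1.73] now [0.3527 0.2569 0.1216] yaw 3.0
1.0 [0.18 0.47 0.  ]
0.85 [0.25 0.45 0.  ]
0.7 [0.32 0.41 0.  ]
0.55 [0.39 0.36 0.  ]
0.4 [0.44 0.3  0.  ]
0.28 [0.39 0.19 0.  ]
0.18 [0.34 0.12 0.  ]
0.1 [0.29 0.07 0.  ]
0.04 [0.22 0.04 0.  ]
0 [0.15 0.02 0.  ]
-0.03 [0.09 0.01 0.  ]
```

Request:
play_rows --plan '[[[0,0,0],[0,-0.05,0.6],0],[[0,0,0],[0,0,0.6],0],[[0,0,0],[0,0,0.53],0],[[0,0,0],[0,0,0],0],[[0,0,0],[0.09,0.24,0],0],[[0,0,0],[0.09,0.23,0],0],[[0,0,0],[0.12,0.23,0],0],[[0,0,0],[0.13,0.22,0],0],[[0,0,0],[0.16,0.21,0],0],[[0,0,0],[0.16,0.2,0],0],[[0,0,0],[0.19,0.18,0],0],[[0,0,0],[0.2,0.18,0],0]]'

```text
clock: 27.0
position: [0.4137, 0.177, 0.0349]
orientation: [[0.999, 0.052, 0.0], [0.052, -0.999, 0.0], [0.0, -0.0, -1.0]]
contact_force: [0.5, 0.9, 0.1]
grip_width: 0.0001
grasp_force: 0.1
```

Request:
play_rows --plan '[[[0,0,0],[0.22,0.15,0],0],[[0,0,0],[0.22,0.15,0],0],[[0,0,0],[0.2,0.1,0],0],[[0,0,0],[0.19,0.09,0],0],[[0,0,0],[0.17,0.06,0],0],[[0,0,0],[0.17,0.06,0],0],[[0,0,0],[0,0,0],0],[[0,0,0],[0,0,0],0]]'

```text
clock: 27.8
position: [0.4726, 0.1504, 0.0347]
orientation: [[0.999, 0.052, -0.001], [0.052, -0.999, -0.0], [-0.001, 0.0, -1.0]]
contact_force: [-0.1, -0.2, -0.6]
grip_width: -0.0002
grasp_force: 0.0
```

Run:
```python
from gate import *
o=observe();print(o['position'],o['contact_force'],o['clock']);go([*p(0),.035]);go([*p(.1),.035])
s=grab('side');save('s7',s[0][240:420,160:400].repeat(3,0).repeat(3,1))
```

```text
[0.47259062 0.1504131  0.03467774] [-0.09427409 -0.17262622 -0.61637263] 27.8
shift units [ 0.64  0.13 -0.01] now [0.4726 0.1504 0.0347] yaw 3.0
shift units [ 0.28  0.08 -0.01] now [0.4726 0.1504 0.0347] yaw 3.0
```

View pics/s7.png

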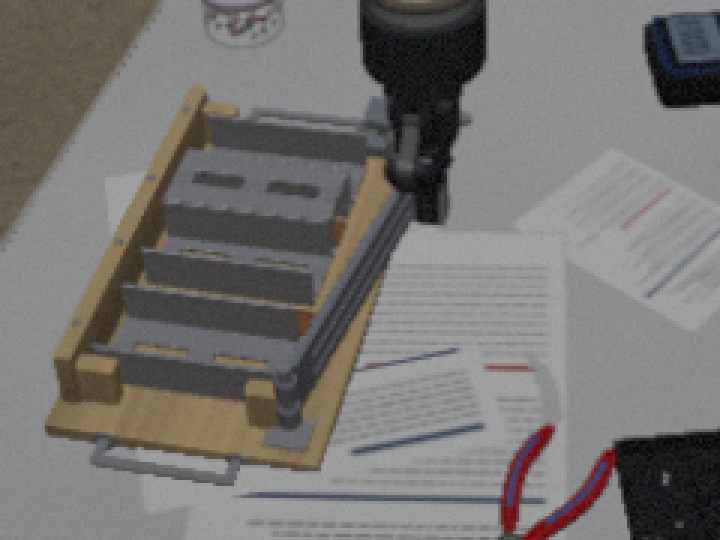

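The gate is nearly shut, with the fingers pushing near its free end at crop (410,190). Continuing slowly through the catch.

Request:
play_rows --plan '[[[0,0,0],[0.1,0.03,0],0],[[0,0,0],[0.1,0.02,0],0],[[0,0,0],[0.1,0.02,0],0],[[0,0,0],[0.1,0.02,0],0],[[0,0,0],[0.08,0.01,0],0],[[0,0,0],[0.08,0.01,0],0],[[0,0,0],[0,0,0],0]]'

```text
clock: 28.55
position: [0.4957, 0.1461, 0.0338]
orientation: [[0.999, 0.051, -0.013], [0.051, -0.999, -0.001], [-0.013, 0.0, -1.0]]
contact_force: [-9.9, 0.8, 8.6]
grip_width: -0.0003
grasp_force: 5.1
```

Request:
play_rows --plan '[[[0,0,0],[0.05,0,0],0],[[0,0,0],[0.05,0,0],0],[[0,0,0],[0,0,0],0]]'

```text
clock: 28.85
position: [0.498, 0.146, 0.0334]
orientation: [[0.998, 0.052, -0.018], [0.052, -0.999, -0.002], [-0.018, 0.001, -1.0]]
contact_force: [-14.3, 0.4, 10.5]
grip_width: 0.0
grasp_force: 7.0
```

Run:
```python
from gate import *
o=observe();print(o['position'],o['contact_force'],o['clock']);go([*p(0),.035])
s=grab('side');save('s8',s[0][240:420,160:400].repeat(3,0).repeat(3,1))
```

```text
[0.49803093 0.14600581 0.0333733 ] [-14.31130714   0.38756932  10.54824434] 28.85
shift units [ 0.14  0.02 -0.03] now [0.498  0.146  0.0334] yaw 3.0
```

View pics/s8.png

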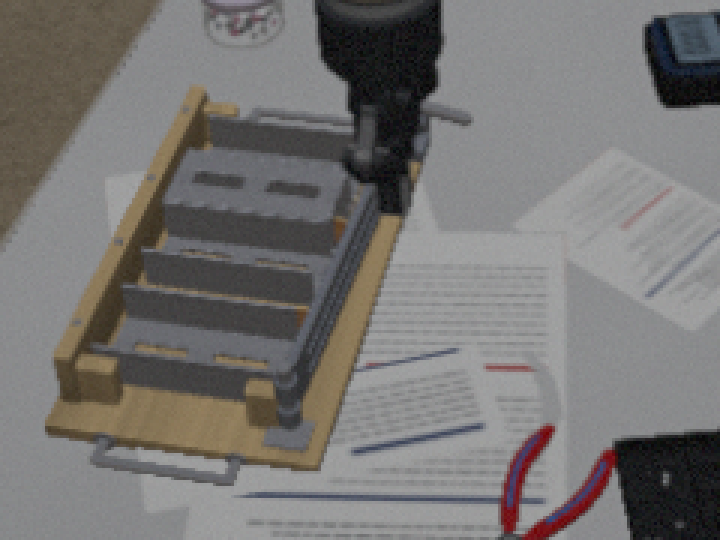

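Request:
play_rows --plan '[[[0,0,0],[0.06,0,0],0],[[0,0,0],[0.06,0,0],0],[[0,0,0],[0,0,0],0]]'

```text
clock: 29.2
position: [0.5065, 0.1462, 0.0334]
orientation: [[0.999, 0.052, -0.012], [0.052, -0.999, -0.002], [-0.013, 0.001, -1.0]]
contact_force: [-8.7, -1.2, 5.4]
grip_width: 0.0002
grasp_force: 4.7
```

Run:
```python
from gate import *
o=observe();print(o['position'],o['contact_force'],o['clock'])
f=grab('scene');P=cloud(f[1],f[2],f[3],f[4])
L=(P[...,:2]-O)@R*1000;x,y=L[...,0],L[...,1];z=P[...,2]
g=(z>.045)&(z<.063)&(x<-58)&(x>-100)&(y>-105)&(y<110)
for lo in range(-110,110,20):
    m=g&(y>lo)&(y<lo+20)&(z>.054); 
    if m.sum()>2: print(lo+10,np.median(x[m]).round(1),m.sum())
```

```text
[0.50650746 0.14621489 0.03338139] [-8.67347957 -1.15607061  5.40709795] 29.2
-60 -87.2 3
-40 -78.5 31
-20 -64.3 18
0 -64.2 15
20 -63.9 16
40 -64.1 15
60 -64.1 18
80 -64.8 17
100 -64.3 18
```

The gate snapped shut: its top edge lies at rack x = -64 mm along its whole length. Backing off, rising, and turning the wrist for the knob (tool heading 171°, which keeps joint 6 in range).

Request:
play_rows --plan '[[[0,0,0],[-0.3,0,0],0],[[0,0,0],[-0.5,0,0],0],[[0,0,0],[0,0,-0.8],0],[[0,0,0],[0,0,-0.8],0],[[0,0,0],[0,0,-0.8],0],[[0,0,0],[0,0,-0.8],0],[[0,0,-1],[0,0,0],40],[[0,0,-1],[0,0,0],40],[[0,0,-1],[0,0,0],40],[[0,0,-1],[0,0,0],40],[[0,0,-1],[0,0,0],40],[[0,0,-1],[0,0,0],40]]'

```text
clock: 30.45
position: [0.4726, 0.1448, 0.195]
orientation: [[0.837, 0.548, 0.001], [0.548, -0.837, 0.0], [0.001, 0.001, -1.0]]
contact_force: [0.1, -0.3, -0.5]
grip_width: 0.0398
grasp_force: 0.0
```

Request:
play_rows --plan '[[[0,0,-1],[0,0,0],40],[[0,0,-1],[0,0,0],40],[[0,0,-1],[0,0,0],40],[[0,0,-1],[0,0,0],40],[[0,0,-1],[0,0,0],40],[[0,0,-1],[0,0,0],40],[[0,0,-1],[0,0,0],40],[[0,0,-1],[0,0,0],40],[[0,0,-1],[0,0,0],40],[[0,0,-1],[0,0,0],40],[[0,0,-1],[0,0,0],40],[[0,0,-1],[0,0,0],40]]'

```text
clock: 31.65
position: [0.4726, 0.1448, 0.1949]
orientation: [[-0.056, 0.998, 0.001], [0.998, 0.056, 0.0], [0.0, 0.001, -1.0]]
contact_force: [0.1, -0.6, -0.5]
grip_width: 0.04
grasp_force: 0.0
```

Request:
play_rows --plan '[[[0,0,-1],[0,0,0],40],[[0,0,-1],[0,0,0],40],[[0,0,-1],[0,0,0],40],[[0,0,-1],[0,0,0],40],[[0,0,-1],[0,0,0],40],[[0,0,-1],[0,0,0],40],[[0,0,-1],[0,0,0],40],[[0,0,-1],[0,0,0],40],[[0,0,-1],[0,0,0],40],[[0,0,-1],[0,0,0],40],[[0,0,-1],[0,0,0],40],[[0,0,-1],[0,0,0],40]]'

```text
clock: 32.85
position: [0.4726, 0.1448, 0.195]
orientation: [[-0.893, 0.451, 0.001], [0.451, 0.893, 0.0], [-0.001, 0.001, -1.0]]
contact_force: [0.5, -0.1, -0.7]
grip_width: 0.04
grasp_force: 0.0
```

Request:
play_rows --plan '[[[0,0,-1],[0,0,0],40],[[0,0,-1],[0,0,0],40],[[0,0,-1],[0,0,0],40],[[0,0,-0.6],[0,0,0],40],[[0,0,0],[0,0,0],40],[[0,0,0],[0,0,0],40]]'

```text
clock: 33.45
position: [0.4723, 0.1448, 0.1949]
orientation: [[-0.987, 0.158, 0.001], [0.158, 0.987, 0.0], [-0.001, 0.0, -1.0]]
contact_force: [-0.7, -0.1, -0.0]
grip_width: 0.0398
grasp_force: 0.0
```

Run:
```python
from h import *
o=observe();print(o['position'],o['orientation'],o['contact_force'],o['clock'],o['q']);go([.5126,.0609,.2],171)
```

```text
[0.47230764 0.14478546 0.19487465] [[-9.87487431e-01  1.57696816e-01  5.35532348e-04]
 [ 1.57696852e-01  9.87487571e-01  2.42958551e-05]
 [-5.25000159e-04  1.08443617e-04 -9.99999856e-01]] [-0.65216974 -0.10046911 -0.01751445] 33.45 [ 2.09340014e-01  9.51395426e-02  1.96983959e+00 -9.94492921e-05
  1.07608464e+00 -1.20305124e+00]
shift units [-1.06 -1.53 -0.1 ] turn z units -0.01 (then shift if turned first: [-1.06 -1.53 -0.1 ]) now [0.4723 0.1448 0.1949] yaw 170.9
```

Request:
play_rows --plan '[[[0,0,0],[-0.5,-0.75,0],40],[[0,0,0],[-0.56,-0.78,-0.1],40],[[0,0,0],[0,0,0],40],[[0,0,0],[0,0,0],40],[[0,0,0],[0,0,0],40]]'

```text
clock: 33.95
position: [0.5117, 0.0615, 0.1994]
orientation: [[-0.988, 0.157, -0.001], [0.157, 0.988, 0.001], [0.001, 0.0, -1.0]]
contact_force: [0.4, 0.5, 0.3]
grip_width: 0.0398
grasp_force: 0.0
```

Run:
```python
from h import *
f=grab('wrist');save('w9',f[0]);P=cloud(f[1],f[2],f[3],f[4]);z=P[...,2]
k=(z>.082)&(z<.096)&(np.hypot(P[...,0]-.513,P[...,1]-.061)<.05)
r=cv2.minAreaRect((P[k][:,:2]*1000).astype(np.float32));print('knob',r,k.sum())
c=np.array(r[0])/1000;w,h=r[1];a=r[2] if w>h else r[2]+90;print(a);go([*c,.072],a)
```

```text
knob ((511.72149658203125, 61.14879608154297), (11.423949241638184, 43.75935745239258), 80.6348648071289) 766
170.6348648071289
shift units [-0.01 -0.01  2.55] turn z units 0.08 (then shift if turned first: [-0.01 -0.01  2.55]) now [0.5116 0.0618 0.1994] yaw 171.0
```

View pics/w9.png

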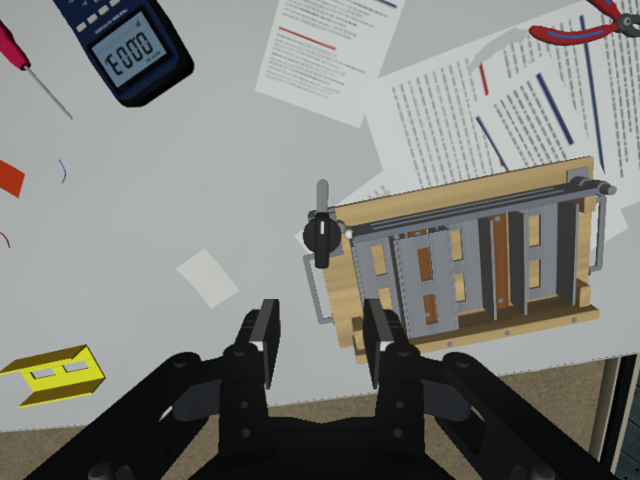

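The knob at (321,237) has its tongue pointing out at (322,190), and the gate is shut. Gripping the knob.

Request:
play_rows --plan '[[[0,0,0.08],[0,-0.01,0.7],40],[[0,0,0],[0,0,0.7],40],[[0,0,0],[0,0,0.6],40],[[0,0,0],[0,0,0.4],40],[[0,0,0],[0,0,0.12],40],[[0,0,0],[0,0,0],40],[[0,0,0],[0,0,0],5],[[0,0,0],[0,0,0],5],[[0,0,0],[0,0,0],5],[[0,0,0],[0,0,0],5],[[0,0,0],[0,0,0],5]]' --grip_force 60

```text
clock: 35.1
position: [0.5137, 0.0613, 0.0755]
orientation: [[-0.986, 0.164, 0.003], [0.164, 0.986, 0.001], [-0.003, 0.002, -1.0]]
contact_force: [-1.1, 3.8, 6.1]
grip_width: 0.0103
grasp_force: 62.0
```

Run:
```python
from h import *
o=observe();print(o['position'],yaw(o['orientation']),o['contact_force'],o['wrist_torque'],o['grip_width'],o['q'])
```

```text
[0.51372704 0.06128015 0.07551679] 170.56002976524218 [-1.0526357   3.77349007  6.14074937] [ 0.63172187  0.19717303 -0.01266099] 0.010292872436090705 [ 3.37130248e-02  3.12950186e-01  1.99248736e+00  1.82852990e-03
  8.32992926e-01 -1.37355535e+00]
```

Request:
play_rows --plan '[[[0,0,0.8],[0,0,0],5],[[0,0,0.8],[0,0,0],5],[[0,0,0.8],[0,0,0],5],[[0,0,0.8],[0,0,0],5],[[0,0,0.8],[0,0,0],5],[[0,0,0.8],[0,0,0],5],[[0,0,0.8],[0,0,0],5],[[0,0,0.8],[0,0,0],5],[[0,0,0.8],[0,0,0],5],[[0,0,0.8],[0,0,0],5],[[0,0,0.8],[0,0,0],5],[[0,0,0.8],[0,0,0],5]]'

```text
clock: 36.3
position: [0.5131, 0.0607, 0.0755]
orientation: [[-0.537, 0.844, 0.001], [0.844, 0.537, 0.0], [-0.001, 0.001, -1.0]]
contact_force: [-2.2, 2.8, 8.4]
grip_width: 0.0101
grasp_force: 62.4
```

Request:
play_rows --plan '[[[0,0,0.8],[0,0,0],5],[[0,0,0.8],[0,0,0],5],[[0,0,0.8],[0,0,0],5],[[0,0,0.8],[0,0,0],5],[[0,0,0.8],[0,0,0],5],[[0,0,0.8],[0,0,0],5],[[0,0,0.8],[0,0,0],5],[[0,0,0.5],[0,0,0],5],[[0,0,0],[0,0,0],5]]'

```text
clock: 37.2
position: [0.5127, 0.0603, 0.0755]
orientation: [[-0.038, 0.999, 0.001], [0.999, 0.038, -0.001], [-0.001, 0.0, -1.0]]
contact_force: [-3.7, 0.9, 9.1]
grip_width: 0.0102
grasp_force: 62.5
```

Run:
```python
from h import *
o=observe();print(o['position'],yaw(o['orientation']),o['contact_force'],o['wrist_torque'],o['grip_width'],o['q'][5])
```

```text
[0.51267083 0.0603284  0.07553967] 92.16511210892908 [-3.67053359  0.91207309  9.05140358] [0.10178662 0.67152996 0.33567388] 0.0101535619760918 -0.004098890481743363
```

Request:
play_rows --plan '[[[0,0,0],[0,0,0],40],[[0,0,0],[0,0,0],40],[[0,0,0],[0,0,0],40],[[0,0,0],[0,0,-0.3],40],[[0,0,0],[0,0,-0.8],40],[[0,0,0],[0,0,-0.9],40],[[0,0,0],[0,0,-0.9],40],[[0,0,0],[0,0,0],40],[[0,0,0],[0,0,0],40]]'

```text
clock: 38.1
position: [0.5133, 0.0604, 0.2202]
orientation: [[-0.036, 0.999, 0.003], [0.999, 0.036, -0.0], [-0.0, 0.003, -1.0]]
contact_force: [-0.7, 0.7, -0.0]
grip_width: 0.0401
grasp_force: 0.0
```

Run:
```python
from h import *
f=grab('wrist');save('w10',f[0]);P=cloud(f[1],f[2],f[3],f[4]);z=P[...,2]
k=(z>.082)&(z<.096)&(np.hypot(P[...,0]-.513,P[...,1]-.061)<.05)
print(cv2.minAreaRect((P[k][:,:2]*1000).astype(np.float32)))
f=grab('side');P=cloud(f[1],f[2],f[3],f[4])
for n,c in(('jar',(.675,-.057)),):near(f,c,rad=.06,zlo=.02,zhi=.06)
o=observe();print(o['contact_force'],o['clock'])
```

```text
((512.1235961914062, 61.41084289550781), (11.857356071472168, 43.04949951171875), 2.9526054859161377)
centre [ 0.6755 -0.0566] size [64. 67.] ang -50.5 zmax 0.049 613
[-0.29820701  0.47311063 -0.22268442] 38.2
```

View pics/w10.png

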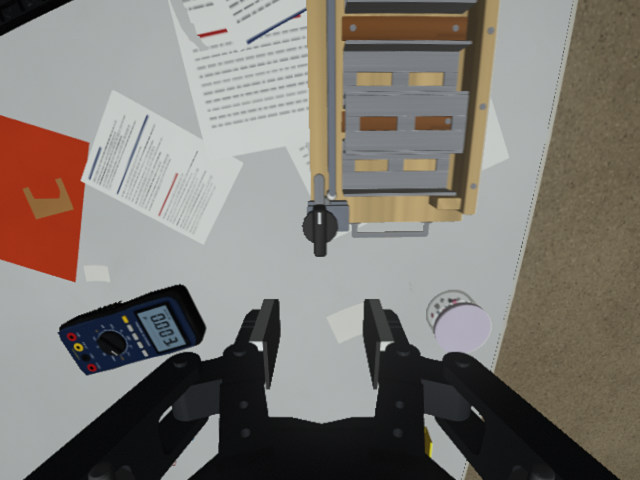

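The bar now lies at 92.95°, exactly on the stop. The tongue is across the gate at (320,185), everything is still in place, and the arm is clear.

```bash
python3 -c "
from plant import close_job
print(close_job())"
```

```text
the job is handed in; nothing more can be done
None
```

The job is handed in at about 38 s: three open-up channels in their lanes, the only open-down channel found seated over the right-hand gap, gate snapped shut, and latch turned to its stop; neither the arm nor anything it carried came near the jar, pliers or screwdriver.

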